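Sort the piled ink pads and stamp into their trays

TASK

Take the two piles of ink pads apart and put everything away: lay each ink pad flat, lid up, in the middle of the tray lined in its own colour, lengthwise along the tray, and stand the hand stamp upright, knob up, in the middle of the cork-lined tray. Set each thing down rather than dropping it.

Things in the scene. Friction and masses are not known exactly. Their poses are not given: they have to be found in the camera images.
- red_pad: Large red ink pad, a closed rectangular case with red lid, black foot and a white paper panel in the middle of its lid; 90 x 60 x 20 mm, about 110 g. At the start it lies on the table as the bottom of one of the two piles, its coloured border showing around the smaller pad on it. Origin: centre of its underside; x along its 90 mm length, y across its 60 mm width, z up.
- blue_pad: Large blue ink pad, a closed rectangular case with blue lid, black foot and a white paper panel in the middle of its lid; 90 x 60 x 20 mm, about 110 g. At the start it lies on the table as the bottom of one of the two piles, its coloured border showing around the smaller pad on it. Origin: centre of its underside; x along its 90 mm length, y across its 60 mm width, z up.
- green_pad: Small green ink pad, a closed rectangular case with green lid, black foot and a white paper panel in the middle of its lid; 62 x 44 x 20 mm, about 60 g. At the start it lies squarely or a little askew on one of the two large pads; the stamp may be standing on it. Origin: centre of its underside; x along its 62 mm length, y across its 44 mm width, z up.
- yellow_pad: Small yellow ink pad, a closed rectangular case with yellow lid, black foot and a white paper panel in the middle of its lid; 62 x 44 x 20 mm, about 60 g. At the start it lies squarely or a little askew on one of the two large pads; the stamp may be standing on it. Origin: centre of its underside; x along its 62 mm length, y across its 44 mm width, z up.
- stamp: Hand stamp, standing on top of one pile: square wooden block 36 x 36 mm, 16 mm high, with a dark wooden round knob handle above it, 26 mm across from 28 to 56 mm above the underside (neck 16 mm across below that); 56 mm high in all, about 50 g. Origin: centre of its underside; x, y along the block's sides, z up the handle.
- red_tray: Shallow white tray fixed to the table, lined with red card; 124 mm long (x) by 80 mm wide (y), floor (top of the lining) 4 mm above the table, with a lip 3 mm thick and 10 mm high (above the table) across each short end (118 mm between the lips); the long sides have no lip. Origin: centre of its underside, on the table; x along its length, z up.
- blue_tray: Shallow white tray fixed to the table, lined with blue card; 124 mm long (x) by 80 mm wide (y), floor (top of the lining) 4 mm above the table, with a lip 3 mm thick and 10 mm high (above the table) across each short end (118 mm between the lips); the long sides have no lip. Origin: centre of its underside, on the table; x along its length, z up.
- green_tray: Shallow white tray fixed to the table, lined with green card; 124 mm long (x) by 80 mm wide (y), floor (top of the lining) 4 mm above the table, with a lip 3 mm thick and 10 mm high (above the table) across each short end (118 mm between the lips); the long sides have no lip. Origin: centre of its underside, on the table; x along its length, z up.
- yellow_tray: Shallow white tray fixed to the table, lined with yellow card; 124 mm long (x) by 80 mm wide (y), floor (top of the lining) 4 mm above the table, with a lip 3 mm thick and 10 mm high (above the table) across each short end (118 mm between the lips); the long sides have no lip. Origin: centre of its underside, on the table; x along its length, z up.
- cork_tray: Shallow white tray fixed to the table, lined with brown cork; 124 mm long (x) by 80 mm wide (y), floor (top of the lining) 4 mm above the table, with a lip 3 mm thick and 10 mm high (above the table) across each short end (118 mm between the lips); the long sides have no lip. Origin: centre of its underside, on the table; x along its length, z up.
Mind the look-alikes: they are no part of the job. Leave any pink look-alike of the green_pad alone.

How it is judged:
By the outcome, as a careful person would: the job done as asked, in the order asked, and still so for the second after the job is handed in, with the robot touching nothing.
It also fails if it takes over 123 s, if anything falls off the work surface, if the arm or the gripper's body presses on something with over 40 N, if the wrist force passes 120 N, or if a joint passes its speed limit or range.

ROBOT

A 6-joint arm with a two-finger parallel gripper is mounted at the origin on the work surface. World frame = base frame: x ahead of the robot, y to its left, z up, the work surface at z = 0. Lengths are in m, angles in degrees, forces in N, time in s.
With the tool pointing down it reaches from about 0.35 to 0.775 m from the base axis. Payload 7.3 kg.
Tool frame: the origin (TCP) lies midway between the tips of the shut fingers; the grasp point (between the pads) lies 19 mm behind it (ctrl.pinch_z is the distance from the TCP to the grasp point, in m); z points along the fingers, y is the line along which they close (so a half turn about z gives the same grasp; the last joint's range is limited). The gripper opens to 92 mm and grips with 3 to 60 N. Pads are 19 mm wide; open, the fingers measure 130 mm over their backs; the gripper's body (75 mm by 190 mm) begins 47 mm behind the grasp point.
Start: joints at [-84.168, 19.595, 87.324, -0, 73.075, -8.365], TCP at [0.129, -0.509, 0.227] pointing down, gripper open.
Joint ranges: [-145.02, 145.02], [-44.19, 115.74], [2.07, 154.8], [-57.11, 237.11], [16.16, 152.29], [-177.93, 177.93]. Speed limits (degrees/s): [147.25, 147.25, 180, 180, 180, 180].

INTERFACE

Orientations are given as [roll, pitch, yaw] about the fixed x, y, z axes, in that order (R = Rz(yaw) Ry(pitch) Rx(roll)).
In Python, from cell import ctrl gives the robot as it stands. The module is installed in compiled form; this text tells all that it offers.
- The arm moves only by the shell command python3 -m handwheel 'ROWS' [FORCE]. ROWS is JSON, a list of rows, each an object with "turn": the turn, a rotation vector about the world's x, y, z in rad, a list of three; "delta_pos": the shift along the world's x, y, z in cm, a list of three; "claw": the opening, from 0 (shut) to 1 (fully open). In form: [{"turn": [rx, ry, rz], "delta_pos": [dx, dy, dz], "claw": claw}, ...]. A call has exactly 8 rows; each row is the pose to reach, as a shift and turn from the pose commanded when the call began; what a row does not reach only later rows make up. A row lasts 1/8 s, in which the tool goes at most 62.5 mm and 10.7 degrees, less where a joint would pass 70% of its speed; a pose out of reach is approached as far as the arm can. A call with a gripper value outside its range is refused whole. The fingers move at their own pace and stop on an object; FORCE is the grip in N (left out, the last holds). Time passes only in rows, so rows that repeat a pose let the fingers close, or fill a call up. It gives the time, the measured TCP pose, the force, the opening and the grip force at its end, in the units of the state.
- ctrl.state(): the state, without advancing time (a new reading comes with each control period).
- ctrl.grab_frame(name): name is "scene" or "top" or "wrist"; returns (picture, depth): 384x512x3 uint8, red, green, blue; 384x512 float32, m along the optical axis (not along the pixel's ray), 0 where there is no reading.
- ctrl.camera_model(name): a dict with "fx", "fy", "cx", "cy" (pixels), "R" (3x3) and "t" (3): a world point X has camera coordinates R X + t. Camera axes: x right, y down, z forward; pixel columns grow to the right and rows downward; lengths in m; the calibration is good to about 2 mm. A picture is of the moment at which its call begins: read the wrist's pose just before it. camera_model takes no time and is no camera call; for the wrist camera it gives the pose at the moment of the call.
- ctrl.sign_off(): hands the job in; it is judged then, once.
The state is a dict: "clock": time; "qpos": joint angles; "dq": joint speeds; "joint_efforts": joint torques, N m; "position": TCP position; "eef_rot": TCP orientation; "force": force on the tool from outside, world axes, zero at the start; "ft_torque": the same for the moment, N m; "gripper_width": opening from 0.0 (shut) to 1.0 (fully open); "gripper_force": force on a finger pad.
Only numpy, scipy, OpenCV 4.12 (cv2) and the standard library are available. Lean on these libraries where they do the work, as an engineer would, in place of code of your own. Each camera call takes 0.05 s, during which the arm holds its last target. There are 200 camera calls.

## Working session

There is one attempt and no reset: what is moved stays moved. The work goes in short steps, Python scripts to look and compute and a shell command to move; the robot and the scene stay as the last step left them, time stands still between calls to the robot, and variables do not carry over. Pictures are saved under pics/ and viewed, at most 14 in all, crops included, and the job is handed in when it is done.

```bash
mkdir -p pics; cat > h.py <<'E'
import numpy as np, cv2
from cell import ctrl
def grab(n):
    m=ctrl.camera_model(n); p,d=ctrl.grab_frame(n)
    return p,d,m
def save(n,p): cv2.imwrite('pics/'+n+'.png',cv2.cvtColor(p,cv2.COLOR_RGB2BGR))
def ray(m,u,v,z):
    R=np.array(m['R']);t=np.array(m['t']);c=-R.T@t
    d=R.T@np.stack([(np.asarray(u,float)-m['cx'])/m['fx'],(np.asarray(v,float)-m['cy'])/m['fy'],np.ones(np.shape(u))])
    s=(z-c[2])/d[2]
    return (c.reshape(3,*[1]*(d.ndim-1))+d*s)
def cloud(m,d):
    R=np.array(m['R']);t=np.array(m['t'])
    v,u=np.mgrid[:d.shape[0],:d.shape[1]]
    P=np.stack([(u-m['cx'])/m['fx']*d,(v-m['cy'])/m['fy']*d,d],-1)
    return (P-t)@R
E
python3 - <<'E'
from h import *
s=ctrl.state();print(s)
for n in('top','scene'):
    p,d,m=grab(n);save(n+'0',p);np.savez(n+'0.npz',p=p,d=d,**m);print(n,m)
E
```

```text
{'clock': 0.0, 'qpos': array([-8.41692998e+01,  1.96368210e+01,  8.73765663e+01, -1.37036600e-03,
        7.30750312e+01, -8.36495544e+00]), 'dq': array([ 0.00131539,  0.0586703 ,  0.10218782,  0.06422352,  0.06063452,
       -0.03492183]), 'joint_efforts': array([-1.07586322e-03, -4.31245136e+01, -2.44219744e+01,  7.17211794e-02,
        5.57910406e-02, -1.23179148e-04]), 'position': array([ 0.12872266, -0.50855703,  0.22604553]), 'eef_rot': array([-1.79912331e+02, -1.15664968e-02,  1.41960467e+01]), 'force': array([ 1.49203422,  0.53229416, -0.36029462]), 'ft_torque': array([-0.01216299,  0.03931669, -0.00737052]), 'gripper_force': 0.0, 'gripper_width': 0.9981571994854622}
top {'fx': 376.8671646577345, 'fy': 376.8671646577345, 'cx': 256.7873791437904, 'cy': 186.23413702198718, 'R': array([[-2.09252331e-04, -9.99999976e-01,  6.15447466e-05],
       [-9.99259648e-01,  2.06729652e-04, -3.84722344e-02],
       [ 3.84722208e-02, -6.95495866e-05, -9.99259668e-01]]), 't': array([1.06516383e-03, 4.81380801e-01, 1.23381817e+00])}
scene {'fx': 354.1561312408518, 'fy': 354.1561312408518, 'cx': 252.18669698356135, 'cy': 189.35619081457935, 'R': array([[-0.56053144,  0.82806372,  0.01072316],
       [ 0.71198241,  0.48848625, -0.5044425 ],
       [-0.42294865, -0.27512117, -0.8633787 ]]), 't': array([ 0.2759575 , -0.34046446,  1.20679456])}
```

View pics/top0.png

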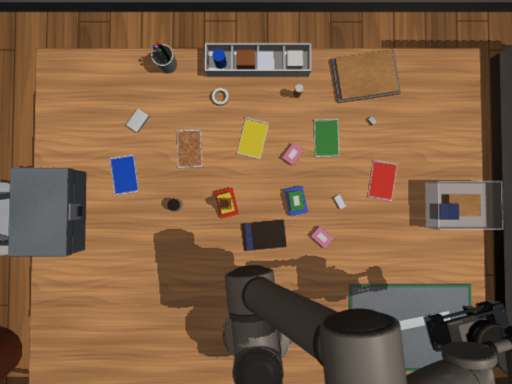

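View pics/scene0.png

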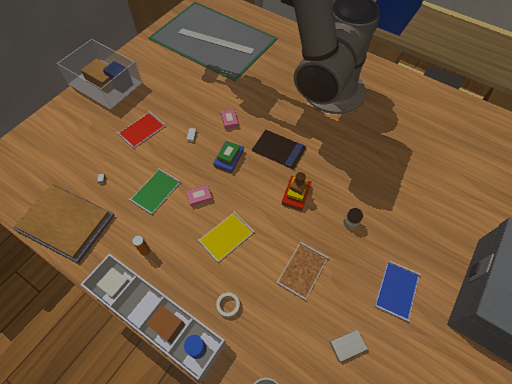

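The top view shows the red pile (yellow pad and stamp on it) at (227,202) and the blue pile (green pad on it) at (296,200). The pink look-alikes are at (292,154) and (321,237). Trays: blue (124,174), cork (190,148), yellow (253,138), green (326,138), red (383,180). The scene view agrees. Next I measure them.

```bash
cat >> h.py <<'E'
H={'red':[(0,8),(172,180)],'blue':[(105,128)],'green':[(50,85)],'yellow':[(22,34)],'cork':[(6,17)]}
def mask(p,c,smin=130,vmin=60):
    h=cv2.cvtColor(p,cv2.COLOR_RGB2HSV); o=np.zeros(p.shape[:2],bool)
    for a,b in H[c]: o|=(h[...,0]>=a)&(h[...,0]<=b)
    return (o&(h[...,1]>=smin)&(h[...,2]>=vmin)).astype(np.uint8)
def blobs(mk,amin):
    n,l,st,ce=cv2.connectedComponentsWithStats(mk)
    return [(l==i) for i in range(1,n) if st[i,4]>=amin]
def rect(m,b,z):
    """min-area rect of blob's hull cast on plane z -> centre mm, sides mm, yaw of long side"""
    cs,_=cv2.findContours(b.astype(np.uint8),cv2.RETR_EXTERNAL,cv2.CHAIN_APPROX_NONE)
    c=max(cs,key=cv2.contourArea)[:,0]
    P=ray(m,c[:,0],c[:,1],z)[:2].T*1000
    (cx,cy),(w,h),a=cv2.minAreaRect(P.astype(np.float32))
    if w<h: w,h,a=h,w,a+90
    return np.round([cx,cy,w,h,(a+90)%180-90],1)
E
python3 - <<'E'
from h import *
for n in('top','scene'):
    f=np.load(n+'0.npz');p=f['p'];m={k:f[k] for k in('fx','fy','cx','cy','R','t')}
    for c in H:
        for b in blobs(mask(p,c,100 if c=='cork' else 130),60):
            v,u=np.nonzero(b)
            if b.sum()>3000: continue
            print(n,c,b.sum(),int(u.mean()),int(v.mean()),rect(m,b,.004),rect(m,b,.04))
E
```

```text
top red 772 382 180 [ 502.2 -414.2  113.7   75.2   -9.4] [ 500.2 -402.2  110.4   73.1   -9.4]
top red 224 226 201 [428.6 103.1  91.4  61.8  14. ] [428.7 100.2  88.8  60.   14. ]
top red 264 8 363 [-92.  810.4 101.1  43.9 -44.8] [-76.9 787.1  98.2  42.6 -44.8]
top blue 156 219 56 [9.140e+02 1.277e+02 5.800e+01 4.030e+01 2.000e-01] [9.002e+02 1.241e+02 5.630e+01 3.910e+01 2.000e-01]
top blue 755 123 174 [521.1 441.9 113.7  73.5   8.8] [518.6 429.2 110.4  71.4   8.8]
top blue 152 297 200 [ 434.8 -127.6   87.5   57.1   11.1] [ 434.8 -123.9   85.    55.5   11.1]
top green 592 325 137 [ 644.  -229.5  103.8   66.8   -0. ] [ 637.9 -222.8  100.8   64.9   -0. ]
top green 79 295 199 [ 436.3 -129.2   56.    39.2    9.3] [ 436.3 -125.5   54.3   38.1    9.3]
top yellow 771 252 137 [642.9  15.5 113.7  75.2 -14. ] [636.8  15.1 110.4  73.1 -14. ]
top yellow 60 227 208 [408.   94.5  51.3  28.1 -45. ] [408.7  91.8  49.8  27.3 -45. ]
top cork 297 245 57 [914.   40.4  60.4  51.1  90. ] [900.2  39.3  58.7  49.6  90. ]
top cork 69 220 96 [7.835e+02 1.239e+02 2.710e+01 2.680e+01 2.000e-01] [7.734e+02 1.203e
[... 1047 characters left out ...]
 -139.7   63.2   43.5    9.4] [ 435.4 -122.7   60.5   41.7    9.4]
scene green 896 154 190 [ 641.8 -229.3  112.9   72.3    1.1] [ 652.9 -208.4  108.2   69.3    1.1]
scene yellow 126 295 194 [422.2 101.2  44.4  43.2 -75.9] [442.4 108.2  42.5  41.4 -75.9]
scene yellow 1179 225 236 [640.   16.6 115.7  75.5 -13.7] [651.1  27.2 110.8  72.3 -13.7]
scene cork 459 95 72 [ 396.  -712.4  119.7   94.3  -89.8] [ 417.3 -671.4  114.7   90.3  -89.8]
scene cork 1321 302 270 [605.9 228.  114.1  73.7   2.6] [618.4 229.7 109.4  70.6   2.6]
scene cork 179 227 304 [779.5 123.6  35.7  30.  -55.8] [784.8 129.7  34.2  28.8 -55.8]
scene cork 725 164 322 [894.4  30.5  74.7  53.2  89.5] [894.9  40.4  71.6  50.9  89.5]
```

```bash
python3 -m handwheel '[{"turn":[0,0,0],"delta_pos":[3.4,3.9,0.4],"claw":1},{"turn":[0,0,0],"delta_pos":[6.8,7.8,0.8],"claw":1},{"turn":[0,0,0],"delta_pos":[10.2,11.7,1.2],"claw":1},{"turn":[0,0,0],"delta_pos":[13.6,15.6,1.6],"claw":1},{"turn":[0,0,0],"delta_pos":[17,19.5,2],"claw":1},{"turn":[0,0,0],"delta_pos":[20.4,23.4,2.4],"claw":1},{"turn":[0,0,0],"delta_pos":[24,27.3,3],"claw":1},{"turn":[0,0,0],"delta_pos":[26,31,3],"claw":1}]' 20
python3 -m handwheel '[{"turn":[0,0,0],"delta_pos":[0.3,4.5,0],"claw":1},{"turn":[0,0,0],"delta_pos":[0.6,9,0],"claw":1},{"turn":[0,0,0],"delta_pos":[0.9,13.5,0],"claw":1},{"turn":[0,0,0],"delta_pos":[1.2,18,0],"claw":1},{"turn":[0,0,0],"delta_pos":[1.5,22.5,0],"claw":1},{"turn":[0,0,0],"delta_pos":[2,27,0],"claw":1},{"turn":[0,0,0],"delta_pos":[2,30,0],"claw":1},{"turn":[0,0,0],"delta_pos":[2,30,0],"claw":1}]'
python3 - <<'E'
from h import *
p,d,m=grab('wrist');save('w1',p);np.savez('w1.npz',p=p,d=d,**m)
s=ctrl.state();print(s['position'],s['eef_rot'],m)
E
```

```text
clock: 1.1
position: [0.3901, -0.1975, 0.2569]
eef_rot: [180.0, -0.0, 14.3]
force: [1.0, -0.3, -0.1]
gripper_width: 1.001
gripper_force: 0.0
clock: 2.1
position: [0.4084, 0.1025, 0.2564]
eef_rot: [-180.0, 0.0, 14.4]
force: [-0.3, -0.6, 0.4]
gripper_width: 0.999
gripper_force: 0.0
[0.40847533 0.10139419 0.25643005] [1.79983371e+02 5.11058326e-02 1.43280568e+01] {'fx': 327.7663722086028, 'fy': 327.7663722086028, 'cx': 258.54035314139264, 'cy': 195.52706592814567, 'R': array([[ 2.47449984e-01, -9.68900666e-01,  6.66131665e-05],
       [-9.34338324e-01, -2.38604820e-01,  2.64725586e-01],
       [-2.56476903e-01, -6.55685813e-02, -9.64323784e-01]]), 't': array([-0.00125737,  0.3660844 ,  0.52932834])}
```

View pics/w1.png

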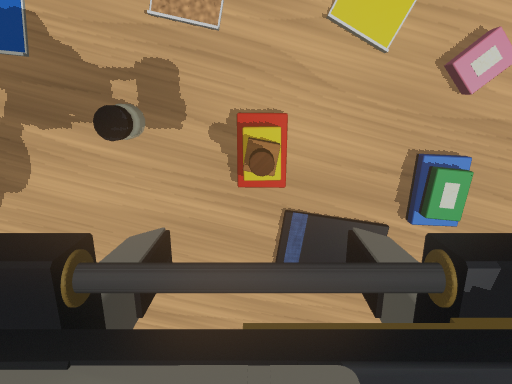

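The wrist view shows the red pile at (262,150) with the knob at (262,161), the blue pile at (440,190), pink at (485,60) and the notebook at (330,235).

```bash
python3 - <<'E'
from h import *
f=np.load('w1.npz');p=f['p'];m={k:f[k] for k in('fx','fy','cx','cy','R','t')};d=f['d']
C=cloud(m,d)
win=np.zeros(d.shape,bool);win[100:230,215:300]=1
P=C[win]*1000
print('z hist',np.histogram(P[:,2],bins=range(-5,110,5)))
k=P[P[:,2]>90];print('knob',k.mean(0),(k.max(0)+k.min(0))/2,np.ptp(k,0),len(k))
bm=win&(C[...,2]>.0535)&(C[...,2]<.0575)
print('block',rect(m,bm,.056),bm.sum())
for c,z in(('red',.02),('yellow',.04),('green',.04),('blue',.02)):
    for b in blobs(mask(p,c),100):
        v,u=np.nonzero(b);print(c,b.sum(),int(u.mean()),int(v.mean()),rect(m,b,z), 'z',np.median(C[b][:,2]))
E
```

```text
z hist (array([6042,  968,  292,    6, 1403,  209,   12,   20,  829,  118,   15,
        243,  268,    0,    0,   15,    8,   19,   15,  282,  237,    0]), array([ -5,   0,   5,  10,  15,  20,  25,  30,  35,  40,  45,  50,  55,
        60,  65,  70,  75,  80,  85,  90,  95, 100, 105]))
knob [430.54512608 106.19051967 122.27302138] [445.57487988 106.45312821 251.88999127] [ 65.08686879  28.77083618 323.28418827] 568
block [425.9 104.8  35.7  35.6   3.4] 483
red 1546 261 144 [428.2 104.4  88.8  59.2  13.7] z 0.019073733048780843
yellow 2330 373 16 [601.2  32.7  68.7  50.1  76.2] z 0.0032454181198236266
yellow 884 262 148 [427.8 104.3  59.4  42.9  14.3] z 0.039045759720950646
green 665 445 207 [ 424.6 -123.5   42.1   39.7  -81.8] z 0.03908325441853439
blue 1158 10 25 [492.9 404.3  51.7  26.6   8.7] z 0.0031596225565630734
blue 1143 435 184 [ 434.6 -122.8   88.6   58.7   11.6] z 0.01908615459915493
```

```bash
python3 -m handwheel '[{"turn":[0,0,0],"delta_pos":[1.7,0.3,-5],"claw":1},{"turn":[0,0,0],"delta_pos":[1.7,0.3,-10],"claw":1},{"turn":[0,0,0],"delta_pos":[1.7,0.3,-15],"claw":1},{"turn":[0,0,0],"delta_pos":[1.7,0.3,-18],"claw":1},{"turn":[0,0,0],"delta_pos":[1.7,0.3,-19.4],"claw":1},{"turn":[0,0,0],"delta_pos":[1.7,0.3,-19.4],"claw":0.6},{"turn":[0,0,0],"delta_pos":[1.7,0.3,-19.4],"claw":0.2},{"turn":[0,0,0],"delta_pos":[1.7,0.3,-19.4],"claw":0}]' 20
python3 -m handwheel '[{"turn":[0,0,0],"delta_pos":[0,0,0],"claw":0},{"turn":[0,0,0],"delta_pos":[0,0,0],"claw":0},{"turn":[0,0,0],"delta_pos":[0,0,0],"claw":0},{"turn":[0,0,0],"delta_pos":[0,0,0.5],"claw":0},{"turn":[0,0,0],"delta_pos":[0,0,1.5],"claw":0},{"turn":[0,0,0],"delta_pos":[0,0,3],"claw":0},{"turn":[0,0,0],"delta_pos":[0,0,5],"claw":0},{"turn":[0,0,0],"delta_pos":[0,0,8],"claw":0}]' 20
python3 -c "
from h import *
s=ctrl.state();print(s['position'],s['eef_rot'])"
```

```text
clock: 3.15
position: [0.4264, 0.1038, 0.0636]
eef_rot: [180.0, -0.1, 14.2]
force: [-0.7, 0.0, -1.0]
gripper_width: 0.725
gripper_force: 0.0
clock: 4.15
position: [0.4253, 0.104, 0.1436]
eef_rot: [-180.0, 0.1, 14.2]
force: [-0.5, 0.7, -1.1]
gripper_width: 0.276
gripper_force: 20.0
[0.42529909 0.10399593 0.14360758] [-1.79993468e+02  6.46755513e-02  1.41990039e+01]
```

```bash
python3 -m handwheel '[{"turn":[0,0,0],"delta_pos":[1,1,3],"claw":0},{"turn":[0,0,0],"delta_pos":[3.5,3.5,6],"claw":0},{"turn":[0,0,0],"delta_pos":[6.5,6.5,8],"claw":0},{"turn":[0,0,0],"delta_pos":[9.5,9.5,8],"claw":0},{"turn":[0,0,0],"delta_pos":[12,12,8],"claw":0},{"turn":[0,0,0],"delta_pos":[13,12.3,8],"claw":0},{"turn":[0,0,0],"delta_pos":[13,12.3,8],"claw":0},{"turn":[0,0,0],"delta_pos":[13,12.3,8],"claw":0}]' 20
cat >> h.py <<'E'
def look(name,cols=H):
    s=ctrl.state();p,d,m=grab('wrist');save(name,p);C=cloud(m,d)
    print(np.round(s['position']*1000,1),np.round(s['eef_rot'],2))
    for c in cols:
        for b in blobs(mask(p,c,100 if c=='cork' else 130),400):
            v,u=np.nonzero(b); z=np.median(C[b][:,2])
            edge=u.min()<2 or v.min()<2 or u.max()>509 or v.max()>381
            print(c,b.sum(),int(u.mean()),int(v.mean()),'z',round(z*1000,1),'edge' if edge else '',rect(m,b,.004),rect(m,b,.024))
    return p,d,m,C
E
python3 -c "
from h import *
look('w2')"
```

```text
clock: 5.15
position: [0.5551, 0.2261, 0.223]
eef_rot: [180.0, 0.0, 14.2]
force: [0.0, -0.2, -0.4]
gripper_width: 0.28
gripper_force: 20.0
[555.1 226.1 223. ] [1.7999e+02 4.0000e-02 1.4160e+01]
blue 6558 66 150 z 3.1  [520.6 444.5 115.   75.1   8.7] [526.1 433.9 108.9  71.1   8.7]
blue 728 486 307 z 17.9  [ 445.5 -113.6   55.4   39.3   11.6] [455.  -94.6  52.5  37.2  11.6]
yellow 6737 455 138 z 3.2 edge [641.7  18.  115.3  75.1 -13.8] [640.8  30.  109.1  71.1 -13.8]
cork 95612 245 120 z -0.8 edge [582.7 236.2 641.8 294.3 -75.9] [584.9 236.7 607.7 278.6 -75.9]
cork 6983 268 121 z 3.2  [607.7 229.1 114.7  74.9   2.6] [608.6 229.9 108.6  71.    2.6]
cork 2406 46 310 z -1.1  [303.6 451.3  87.4  54.4 -75.9] [320.7 440.3  82.8  51.5 -75.9]
cork 1917 258 308 z -1.0  [376.7 181.9  99.8  43.6 -75.9] [389.9 185.2  94.5  41.3 -75.9]
cork 1096 454 309 z -1.0  [434.9 -69.4  52.9  43.9  14. ] [445.  -52.7  50.1  41.6  14. ]
```

View pics/w2.png

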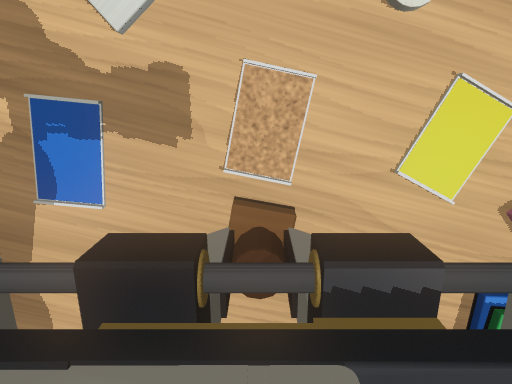

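The wrist view shows the cork tray at (268,121), blue at (66,150) and yellow at (455,138). The stamp is held upright at (262,230).

```bash
python3 -m handwheel '[{"turn":[0,0,-0.014],"delta_pos":[2.6,0.1,-2],"claw":0},{"turn":[0,0,-0.014],"delta_pos":[5.2,0.1,-6],"claw":0},{"turn":[0,0,-0.014],"delta_pos":[5.2,0.1,-11],"claw":0},{"turn":[0,0,-0.014],"delta_pos":[5.2,0.1,-15.5],"claw":0},{"turn":[0,0,-0.014],"delta_pos":[5.2,0.1,-18],"claw":0},{"turn":[0,0,-0.014],"delta_pos":[5.2,0.1,-19],"claw":0},{"turn":[0,0,-0.014],"delta_pos":[5.2,0.1,-19.4],"claw":0},{"turn":[0,0,-0.014],"delta_pos":[5.2,0.1,-19.6],"claw":0}]' 20
python3 -m handwheel '[{"turn":[0,0,0],"delta_pos":[0,0,0],"claw":0},{"turn":[0,0,0],"delta_pos":[0,0,0],"claw":0.4},{"turn":[0,0,0],"delta_pos":[0,0,0],"claw":0.6},{"turn":[0,0,0],"delta_pos":[0,0,0],"claw":0.8},{"turn":[0,0,0],"delta_pos":[0,0,0.5],"claw":0.8},{"turn":[0,0,0],"delta_pos":[0,0,3],"claw":0.8},{"turn":[0,0,0],"delta_pos":[0,0,6],"claw":0.8},{"turn":[0,0,0],"delta_pos":[0,0,11],"claw":0.8}]'
```

```text
clock: 6.2
position: [0.608, 0.2276, 0.031]
eef_rot: [180.0, -0.1, 13.4]
force: [-10.5, -3.3, 23.6]
gripper_width: 0.276
gripper_force: 20.0
clock: 7.2
position: [0.6067, 0.2277, 0.1363]
eef_rot: [180.0, 0.2, 13.4]
force: [1.4, -0.3, 0.7]
gripper_width: 0.803
gripper_force: 0.0
```

```bash
python3 -m handwheel '[{"turn":[0,0,0],"delta_pos":[-1,-0.5,3],"claw":1},{"turn":[0,0,0],"delta_pos":[-4,-2.5,6],"claw":1},{"turn":[0,0,0],"delta_pos":[-8,-5,9],"claw":1},{"turn":[0,0,0],"delta_pos":[-12,-7.5,11],"claw":1},{"turn":[0,0,0],"delta_pos":[-16,-10,12],"claw":1},{"turn":[0,0,0],"delta_pos":[-20,-12,12],"claw":1},{"turn":[0,0,0],"delta_pos":[-20.7,-12.4,12],"claw":1},{"turn":[0,0,0],"delta_pos":[-20.7,-12.4,12],"claw":1}]'
python3 - <<'E'
from h import *
p,d,m,C=look('w3',['red','yellow','blue','green'])
for c,z in(('red',.02),('yellow',.04)):
    for b in blobs(mask(p,c),400):
        print(c,rect(m,b,z))
p,d,m=grab('top');np.savez('t1.npz',p=p,d=d,**m)
c=np.hstack([p[100:200,140:250]]);save('t1c',cv2.resize(c,None,fx=5,fy=5))
E
```

```text
clock: 8.2
position: [0.4013, 0.104, 0.2573]
eef_rot: [180.0, -0.1, 13.4]
force: [-0.2, -0.6, 0.5]
gripper_width: 0.999
gripper_force: 0.0
[401.3 104.  257.3] [ 1.7999e+02 -9.0000e-02  1.3370e+01]
red 1533 263 140 z 19.0  [426.2 104.   92.4  61.4  14.5] [428.4 104.9  87.9  58.4  14.5]
yellow 1750 373 13 z 3.2 edge [608.   25.3  75.1  44.9  76.7] [601.4  29.9  71.5  42.7  76.7]
yellow 1571 263 147 z 39.1  [423.2 103.2  67.   46.1  14.4] [425.5 104.1  63.8  43.8  14.4]
blue 1185 11 25 z 3.2 edge [493.  416.3  53.   29.    8.6] [491.9 402.   50.4  27.6   8.6]
blue 1168 439 176 z 19.1  [ 433.  -133.    92.1   61.    11.5] [ 434.9 -120.6   87.6   58.    11.5]
green 502 453 200 z 39.2  [ 421.4 -147.    45.9   45.8    9.1] [ 423.8 -133.9   43.7   43.5    9.1]
red [428.  104.7  88.8  59.   14.5]
yellow [596.   33.7  68.5  41.   76.7]
yellow [427.4 104.8  61.2  42.1  14.4]
```

View pics/t1c.png

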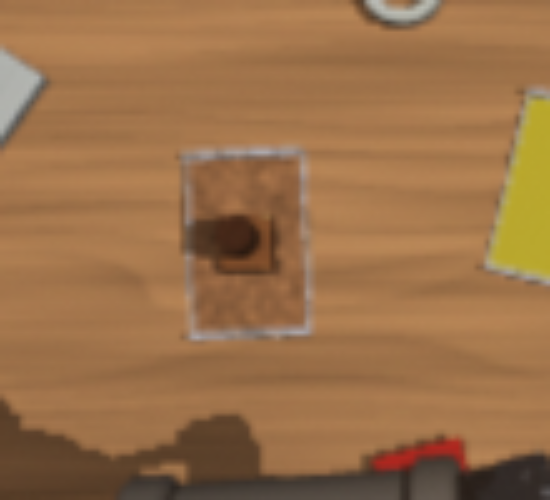

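The stamp stands upright in the middle of the cork tray. Next is the yellow pad.

```bash
python3 -m handwheel '[{"turn":[0,0,0.017],"delta_pos":[1.5,0,-5],"claw":1},{"turn":[0,0,0.017],"delta_pos":[2.7,0,-10],"claw":1},{"turn":[0,0,0.017],"delta_pos":[2.7,0,-15],"claw":1},{"turn":[0,0,0.017],"delta_pos":[2.7,0,-20],"claw":1},{"turn":[0,0,0.017],"delta_pos":[2.7,0,-22.5],"claw":1},{"turn":[0,0,0.017],"delta_pos":[2.7,0,-23.4],"claw":1},{"turn":[0,0,0.017],"delta_pos":[2.7,0,-23.4],"claw":0.7},{"turn":[0,0,0.017],"delta_pos":[2.7,0,-23.4],"claw":0.3}]' 20
python3 -m handwheel '[{"turn":[0,0,0],"delta_pos":[0,0,0],"claw":0.2},{"turn":[0,0,0],"delta_pos":[0,0,0],"claw":0.2},{"turn":[0,0,0],"delta_pos":[0,0,0],"claw":0.2},{"turn":[0,0,0],"delta_pos":[0,0,0.3],"claw":0.2},{"turn":[0,0,0],"delta_pos":[0,0,1],"claw":0.2},{"turn":[0,0,0],"delta_pos":[0,0,3],"claw":0.2},{"turn":[0,0,0],"delta_pos":[0,0,7],"claw":0.2},{"turn":[0,0,0],"delta_pos":[0,0,12],"claw":0.2}]' 20
```

```text
clock: 9.3
position: [0.4288, 0.1042, 0.0236]
eef_rot: [180.0, -0.1, 14.4]
force: [-0.0, 0.5, 0.1]
gripper_width: 0.834
gripper_force: 0.0
clock: 10.3
position: [0.427, 0.1039, 0.1438]
eef_rot: [-180.0, 0.1, 14.4]
force: [0.8, 0.4, -0.0]
gripper_width: 0.478
gripper_force: 20.0
```

```bash
python3 -m handwheel '[{"turn":[0,0,-0.08],"delta_pos":[2,-0.8,0],"claw":0.2},{"turn":[0,0,-0.18],"delta_pos":[6,-2.4,0],"claw":0.2},{"turn":[0,0,-0.28],"delta_pos":[10.5,-4.2,0],"claw":0.2},{"turn":[0,0,-0.38],"delta_pos":[15,-6,0],"claw":0.2},{"turn":[0,0,-0.46],"delta_pos":[19,-7.7,0],"claw":0.2},{"turn":[0,0,-0.492],"delta_pos":[21.4,-8.7,-2],"claw":0.2},{"turn":[0,0,-0.492],"delta_pos":[21.4,-8.7,-6],"claw":0.2},{"turn":[0,0,-0.492],"delta_pos":[21.4,-8.7,-9],"claw":0.2}]' 20
python3 -m handwheel '[{"turn":[0,0,0],"delta_pos":[0,0,-2],"claw":0.2},{"turn":[0,0,0],"delta_pos":[0,0,-3.5],"claw":0.2},{"turn":[0,0,0],"delta_pos":[0,0,-4.2],"claw":0.2},{"turn":[0,0,0],"delta_pos":[0,0,-4.5],"claw":0.2},{"turn":[0,0,0],"delta_pos":[0,0,-4.5],"claw":0.2},{"turn":[0,0,0],"delta_pos":[0,0,-4.5],"claw":0.2},{"turn":[0,0,0],"delta_pos":[0,0,-4.5],"claw":0.2},{"turn":[0,0,0],"delta_pos":[0,0,-4.5],"claw":0.2}]' 20
```

```text
clock: 11.3
position: [0.6412, 0.0168, 0.0511]
eef_rot: [180.0, 0.1, -13.8]
force: [-1.1, -0.5, 0.7]
gripper_width: 0.477
gripper_force: 20.0
clock: 12.3
position: [0.6419, 0.017, 0.008]
eef_rot: [180.0, -0.0, -13.8]
force: [0.4, 0.3, -1.1]
gripper_width: 0.479
gripper_force: 20.0
```

```bash
python3 -m handwheel '[{"turn":[0,0,0],"delta_pos":[0,0,-0.1],"claw":0.2},{"turn":[0,0,0],"delta_pos":[0,0,-0.1],"claw":0.2},{"turn":[0,0,0],"delta_pos":[0,0,-0.1],"claw":0.55},{"turn":[0,0,0],"delta_pos":[0,0,-0.1],"claw":0.75},{"turn":[0,0,0],"delta_pos":[0,0,-0.1],"claw":0.75},{"turn":[0,0,0],"delta_pos":[0,0,1],"claw":0.75},{"turn":[0,0,0],"delta_pos":[0,0,5],"claw":0.75},{"turn":[0,0,0],"delta_pos":[0,0,10],"claw":0.75}]' 20
python3 -m handwheel '[{"turn":[0,0,0.08],"delta_pos":[-1,-1,4],"claw":1},{"turn":[0,0,0.17],"delta_pos":[-5,-2.5,8],"claw":1},{"turn":[0,0,0.26],"delta_pos":[-9,-5,12],"claw":1},{"turn":[0,0,0.35],"delta_pos":[-13,-7.5,15],"claw":1},{"turn":[0,0,0.4],"delta_pos":[-17,-10,15],"claw":1},{"turn":[0,0,0.41],"delta_pos":[-21,-12.5,15],"claw":1},{"turn":[0,0,0.41],"delta_pos":[-24,-14,15],"claw":1},{"turn":[0,0,0.41],"delta_pos":[-24,-14,15],"claw":1}]'
python3 - <<'E'
from h import *
p,d,m,C=look('w4',[])
for c,z in(('yellow',.004),('yellow',.024),('green',.04),('blue',.02),('green',.004)):
    for b in blobs(mask(p,c),300):
        v,u=np.nonzero(b);print(c,z,b.sum(),int(u.mean()),int(v.mean()),rect(m,b,z),np.median(C[b][:,2]))
E
```

```text
clock: 13.3
position: [0.6412, 0.017, 0.1086]
eef_rot: [180.0, 0.1, -13.8]
force: [0.5, 0.1, -0.3]
gripper_width: 0.747
gripper_force: 0.0
clock: 14.3
position: [0.4005, -0.1236, 0.2588]
eef_rot: [179.9, -0.1, 9.5]
force: [-0.4, -0.5, 0.3]
gripper_width: 1.001
gripper_force: 0.0
[ 400.5 -123.6  258.8] [ 1.7993e+02 -6.0000e-02  9.5300e+00]
green 0.04 1408 382 10 [ 583.9 -219.8   69.9   23.2  -80.5] 0.0032830495762496536
green 0.04 727 261 138 [ 435.1 -123.8   56.6   40.9    8.9] 0.039164256386194564
blue 0.02 1242 269 136 [ 434.7 -124.4   88.4   58.5   11.7] 0.01912417829026911
green 0.004 1408 382 10 [ 594.7 -230.2   76.6   25.5  -80.5] 0.0032830495762496536
green 0.004 727 261 138 [ 431.7 -125.    62.    44.8    8.9] 0.039164256386194564
```

View pics/w4.png

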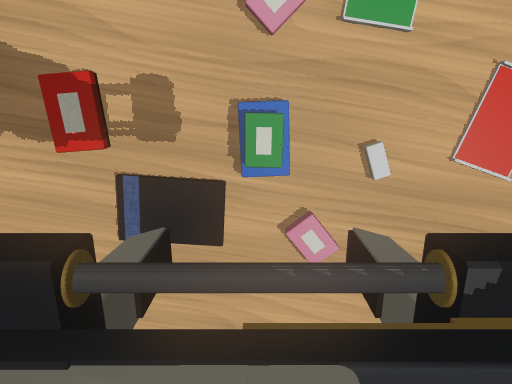

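The green pad lies on blue at (263,138) and red lies free at (75,110). Pink at (312,238) and the eraser at (377,160) are clear of the fingers.

```bash
python3 -m handwheel '[{"turn":[0,0,-0.01],"delta_pos":[1.5,0,-5],"claw":1},{"turn":[0,0,-0.01],"delta_pos":[3.4,0,-10],"claw":1},{"turn":[0,0,-0.01],"delta_pos":[3.4,0,-15],"claw":1},{"turn":[0,0,-0.01],"delta_pos":[3.4,0,-20],"claw":1},{"turn":[0,0,-0.01],"delta_pos":[3.4,0,-22.5],"claw":1},{"turn":[0,0,-0.01],"delta_pos":[3.4,0,-23.45],"claw":1},{"turn":[0,0,-0.01],"delta_pos":[3.4,0,-23.45],"claw":0.7},{"turn":[0,0,-0.01],"delta_pos":[3.4,0,-23.45],"claw":0.3}]' 20
python3 -m handwheel '[{"turn":[0,0,0],"delta_pos":[0,0,0],"claw":0.2},{"turn":[0,0,0],"delta_pos":[0,0,0],"claw":0.2},{"turn":[0,0,0],"delta_pos":[0,0,0],"claw":0.2},{"turn":[0,0,0],"delta_pos":[0,0,0.3],"claw":0.2},{"turn":[0,0,0],"delta_pos":[0,0,1],"claw":0.2},{"turn":[0,0,0],"delta_pos":[0,0,3],"claw":0.2},{"turn":[0,0,0],"delta_pos":[0,0,7],"claw":0.2},{"turn":[0,0,0],"delta_pos":[0,0,12],"claw":0.2}]' 20
```

```text
clock: 15.35
position: [0.4368, -0.1232, 0.0243]
eef_rot: [179.9, -0.1, 9.1]
force: [-0.2, 0.1, -0.6]
gripper_width: 0.829
gripper_force: 0.0
clock: 16.35
position: [0.4351, -0.1227, 0.1443]
eef_rot: [-179.9, 0.1, 9.1]
force: [0.9, -0.9, 0.1]
gripper_width: 0.479
gripper_force: 20.0
```

```bash
python3 -m handwheel '[{"turn":[0,0,-0.03],"delta_pos":[1,-0.7,2],"claw":0.2},{"turn":[0,0,-0.06],"delta_pos":[4,-2.7,5],"claw":0.2},{"turn":[0,0,-0.09],"delta_pos":[7.5,-5.1,6],"claw":0.2},{"turn":[0,0,-0.12],"delta_pos":[11,-7.5,6],"claw":0.2},{"turn":[0,0,-0.14],"delta_pos":[14,-9.5,6],"claw":0.2},{"turn":[0,0,-0.14],"delta_pos":[15.5,-10.6,6],"claw":0.2},{"turn":[0,0,-0.14],"delta_pos":[15.5,-10.6,6],"claw":0.2},{"turn":[0,0,-0.14],"delta_pos":[15.5,-10.6,6],"claw":0.2}]' 20
python3 -c "
from h import *
look('w5',['red','green','yellow','blue'])"
```

```text
clock: 17.35
position: [0.5901, -0.2285, 0.2033]
eef_rot: [-180.0, 0.0, 1.1]
force: [0.2, 0.3, -0.7]
gripper_width: 0.477
gripper_force: 20.0
[ 590.1 -228.5  203.3] [-1.7998e+02  5.0000e-02  1.0800e+00]
red 2020 422 218 z 3.1  [ 537.4 -418.4   75.5   43.1   81.3] [ 544.4 -407.6   71.3   40.7   81.3]
green 6601 259 121 z 3.2  [ 643.4 -228.4  113.2   73.5    1. ] [ 644.4 -228.2  106.9   69.3    1. ]
green 804 281 243 z 218.5  [ 507.9 -249.1   78.4   34.5   53.4] [ 516.6 -247.8   74.    32.6   53.4]
green 556 226 250 z 218.4  [ 5.034e+02 -1.908e+02  4.200e+01  3.070e+01  1.000e-01] [ 5.123e+02 -1.928e+02  3.970e+01  2.890e+01  1.000e-01]
green 2109 258 306 z 218.5  [ 421.8 -230.3  106.9   34.1  -89. ] [ 435.3 -230.1  100.9   32.2  -89. ]
yellow 6497 33 117 z 3.8 edge [641.6  14.6 115.6  71.2 -13.7] [642.7   1.1 109.2  67.2 -13.7]
```

View pics/w5.png

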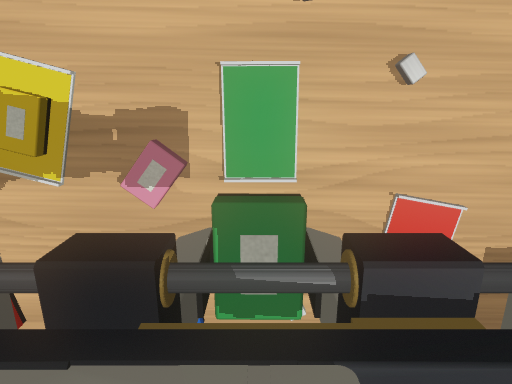

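The green tray is at (259,121), with green held over it. Pink at (153,173) sits clear of the fingers.

```bash
python3 -m handwheel '[{"turn":[0,0,0],"delta_pos":[3,0,-3],"claw":0.2},{"turn":[0,0,0],"delta_pos":[5.3,0,-7],"claw":0.2},{"turn":[0,0,0],"delta_pos":[5.3,0,-12],"claw":0.2},{"turn":[0,0,0],"delta_pos":[5.3,0,-16],"claw":0.2},{"turn":[0,0,0],"delta_pos":[5.3,0,-18],"claw":0.2},{"turn":[0,0,0],"delta_pos":[5.3,0,-19],"claw":0.2},{"turn":[0,0,0],"delta_pos":[5.3,0,-19.4],"claw":0.2},{"turn":[0,0,0],"delta_pos":[5.3,0,-19.5],"claw":0.2}]' 20
python3 -m handwheel '[{"turn":[0,0,0],"delta_pos":[0,0,-0.05],"claw":0.2},{"turn":[0,0,0],"delta_pos":[0,0,-0.05],"claw":0.2},{"turn":[0,0,0],"delta_pos":[0,0,-0.05],"claw":0.55},{"turn":[0,0,0],"delta_pos":[0,0,-0.05],"claw":0.65},{"turn":[0,0,0],"delta_pos":[0,0,-0.05],"claw":0.65},{"turn":[0,0,0],"delta_pos":[0,0,1],"claw":0.65},{"turn":[0,0,0],"delta_pos":[0,0,5],"claw":0.65},{"turn":[0,0,0],"delta_pos":[0,0,10],"claw":0.65}]' 20
python3 -m handwheel '[{"turn":[0,0,0.02],"delta_pos":[-1,0.5,5],"claw":1},{"turn":[0,0,0.06],"delta_pos":[-4,1.7,9],"claw":1},{"turn":[0,0,0.1],"delta_pos":[-8,3.5,13],"claw":1},{"turn":[0,0,0.14],"delta_pos":[-12.5,5.5,15],"claw":1},{"turn":[0,0,0.18],"delta_pos":[-17,7.5,15],"claw":1},{"turn":[0,0,0.185],"delta_pos":[-21,9.3,15],"claw":1},{"turn":[0,0,0.185],"delta_pos":[-24,10.4,15],"claw":1},{"turn":[0,0,0.185],"delta_pos":[-24,10.4,15],"claw":1}]'
python3 -c "
from h import *
look('w6',['red','green','blue'])"
```

```text
clock: 18.4
position: [0.6445, -0.2293, 0.0096]
eef_rot: [179.9, -0.1, 1.1]
force: [0.7, -0.5, -0.5]
gripper_width: 0.476
gripper_force: 20.0
clock: 19.4
position: [0.6432, -0.2287, 0.109]
eef_rot: [-180.0, 0.1, 1.1]
force: [0.5, 0.4, -0.3]
gripper_width: 0.649
gripper_force: 0.0
clock: 20.4
position: [0.4024, -0.1243, 0.2595]
eef_rot: [179.9, -0.1, 11.7]
force: [0.2, 0.4, 0.7]
gripper_width: 1.0
gripper_force: 0.0
[ 402.4 -124.3  259.5] [ 1.7993e+02 -8.0000e-02  1.1680e+01]
red 3535 74 104 z 19.0  [427.3 109.2  93.   67.5  14.2] [429.5  98.6  88.5  64.2  14.2]
red 3737 490 138 z 3.2 edge [ 501.5 -412.4  115.2   74.9   -9.6] [ 500.1 -397.7  109.6   71.2   -9.6]
green 1740 386 14 z 3.3 edge [ 603.8 -229.1   74.2   35.4  -88.8] [ 597.5 -223.3   70.6   33.7  -88.8]
blue 2839 264 139 z 19.1  [ 433.1 -125.    91.6   60.9   11.6] [ 435.  -124.2   87.1   57.9   11.6]
```

View pics/w6.png

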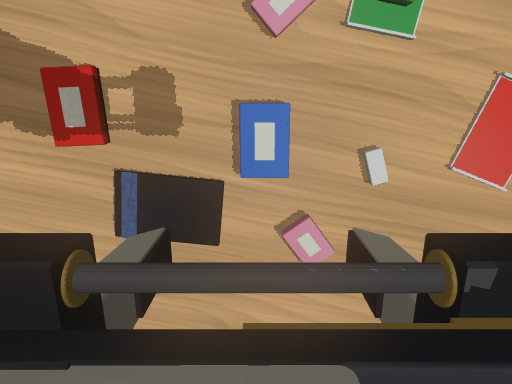

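```bash
python3 -m handwheel '[{"turn":[0,0,0],"delta_pos":[1.5,0,-5],"claw":1},{"turn":[0,0,0],"delta_pos":[3.2,0,-11],"claw":1},{"turn":[0,0,0],"delta_pos":[3.2,0,-17],"claw":1},{"turn":[0,0,0],"delta_pos":[3.2,0,-22],"claw":1},{"turn":[0,0,0],"delta_pos":[3.2,0,-24.5],"claw":1},{"turn":[0,0,0],"delta_pos":[3.2,0,-25.5],"claw":1},{"turn":[0,0,0],"delta_pos":[3.2,0,-25.5],"claw":0.8},{"turn":[0,0,0],"delta_pos":[3.2,0,-25.5],"claw":0.4}]' 30
python3 -m handwheel '[{"turn":[0,0,0],"delta_pos":[0,0,0],"claw":0.4},{"turn":[0,0,0],"delta_pos":[0,0,0],"claw":0.4},{"turn":[0,0,0],"delta_pos":[0,0,0],"claw":0.4},{"turn":[0,0,0],"delta_pos":[0,0,0.3],"claw":0.4},{"turn":[0,0,0],"delta_pos":[0,0,1],"claw":0.4},{"turn":[0,0,0],"delta_pos":[0,0,4],"claw":0.4},{"turn":[0,0,0],"delta_pos":[0,0,9],"claw":0.4},{"turn":[0,0,0],"delta_pos":[0,0,15],"claw":0.4}]' 30
python3 - <<'E'
from h import *
f=np.load('top0.npz');m={k:f[k] for k in('R','t','fx','fy','cx','cy')};C=cloud(m,f['d'])
P=C[140:280,:130].reshape(-1,3)
for lo,hi in((.03,.06),(.06,.1),(.1,.15),(.15,.2),(.2,.5)):
    q=P[(P[:,2]>lo)&(P[:,2]<hi)]
    if len(q):print(lo,len(q),q.min(0).round(3),q.max(0).round(3))
q=C[150:230,150:420].reshape(-1,3);print(q[q[:,2]>.05].round(3)[:3], np.nanmax(q[:,2]))
E
```

```text
clock: 21.45
position: [0.4368, -0.1255, 0.0043]
eef_rot: [179.9, -0.1, 11.7]
force: [-0.5, -0.4, -0.7]
gripper_width: 0.834
gripper_force: 0.0
clock: 22.45
position: [0.4349, -0.1246, 0.1544]
eef_rot: [-179.9, 0.1, 11.7]
force: [2.1, -0.7, -0.7]
gripper_width: 0.65
gripper_force: 30.0
0.03 327 [0.272 0.558 0.03 ] [0.529 0.573 0.06 ]
0.06 475 [0.271 0.557 0.06 ] [0.531 0.573 0.1  ]
0.1 5546 [0.269 0.562 0.1  ] [0.532 0.742 0.135]
[[4.340e-01 1.000e-03 1.251e+00]
 [4.340e-01 1.000e-03 1.251e+00]
 [4.340e-01 1.000e-03 1.251e+00]] 1.2514244682509794
```

```bash
python3 -m handwheel '[{"turn":[0,0,0],"delta_pos":[0.3,2,0],"claw":0.4},{"turn":[0,0,0],"delta_pos":[1,7,0],"claw":0.4},{"turn":[0,0,0],"delta_pos":[2,13,0],"claw":0.4},{"turn":[0,0,-0.02],"delta_pos":[3,19,0],"claw":0.4},{"turn":[0,0,-0.03],"delta_pos":[4,25,0],"claw":0.4},{"turn":[0,0,-0.04],"delta_pos":[5,31,0],"claw":0.4},{"turn":[0,0,-0.052],"delta_pos":[6,37,0],"claw":0.4},{"turn":[0,0,-0.052],"delta_pos":[7,43,0],"claw":0.4}]' 30
python3 -m handwheel '[{"turn":[0,0,0],"delta_pos":[0.8,5,0],"claw":0.4},{"turn":[0,0,0],"delta_pos":[1.4,9.5,0],"claw":0.4},{"turn":[0,0,0],"delta_pos":[1.6,12.5,0],"claw":0.4},{"turn":[0,0,0],"delta_pos":[1.6,13.8,-1],"claw":0.4},{"turn":[0,0,0],"delta_pos":[1.6,13.8,-4],"claw":0.4},{"turn":[0,0,0],"delta_pos":[1.6,13.8,-7],"claw":0.4},{"turn":[0,0,0],"delta_pos":[1.6,13.8,-10],"claw":0.4},{"turn":[0,0,0],"delta_pos":[1.6,13.8,-10],"claw":0.4}]' 30
```

```text
clock: 23.45
position: [0.5056, 0.307, 0.1535]
eef_rot: [180.0, 0.0, 8.7]
force: [0.9, -0.5, -1.7]
gripper_width: 0.646
gripper_force: 30.0
clock: 24.45
position: [0.52, 0.4408, 0.05]
eef_rot: [179.8, 0.4, 8.7]
force: [-0.1, -0.5, -1.0]
gripper_width: 0.653
gripper_force: 30.0
```

```bash
python3 -m handwheel '[{"turn":[0,0,0],"delta_pos":[0,0,-1],"claw":0.4},{"turn":[0,0,0],"delta_pos":[0,0,-2],"claw":0.4},{"turn":[0,0,0],"delta_pos":[0,0,-3],"claw":0.4},{"turn":[0,0,0],"delta_pos":[0,0,-3.7],"claw":0.4},{"turn":[0,0,0],"delta_pos":[0,0,-4],"claw":0.4},{"turn":[0,0,0],"delta_pos":[0,0,-4],"claw":0.4},{"turn":[0,0,0],"delta_pos":[0,0,-4],"claw":0.4},{"turn":[0,0,0],"delta_pos":[0,0,-4],"claw":0.4}]' 30
python3 -c "
from h import *
s=ctrl.state();print(s['position'],s['eef_rot'],s['force'])
look('w7',['blue'])"
```

```text
clock: 25.45
position: [0.522, 0.4431, 0.0136]
eef_rot: [-180.0, -0.0, 8.7]
force: [0.2, -0.2, -1.3]
gripper_width: 0.651
gripper_force: 30.0
[0.5219869  0.44314195 0.01362773] [-1.79990101e+02 -3.44606798e-02  8.69764594e+00] [ 0.22886856 -0.19815027 -1.2935054 ]
[522.  443.1  13.6] [-1.7999e+02 -3.0000e-02  8.7000e+00]
blue 14554 254 193 z 28.1  [543.2 448.6  75.2  68.  -81.4] [549.2 449.3  66.2  59.9 -81.4]
blue 3082 255 309 z 28.5  [480.8 439.   75.3  19.3 -81.4] [494.2 440.9  66.3  17.  -81.4]
```

View pics/w7.png

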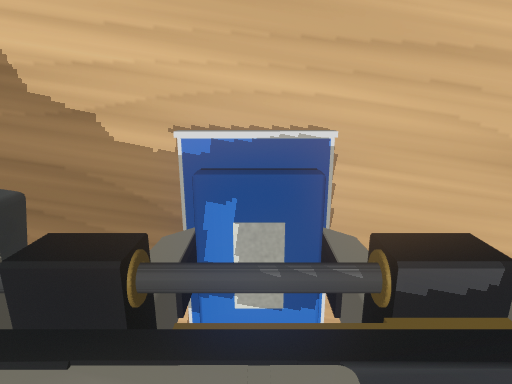

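The blue pad (193–324 wide) sits centred over its tray (179–334). I lower it and release.

```bash
python3 -m handwheel '[{"turn":[0,0,0],"delta_pos":[-0.15,0,-0.3],"claw":0.4},{"turn":[0,0,0],"delta_pos":[-0.15,0,-0.55],"claw":0.4},{"turn":[0,0,0],"delta_pos":[-0.15,0,-0.55],"claw":0.4},{"turn":[0,0,0],"delta_pos":[-0.15,0,-0.55],"claw":0.7},{"turn":[0,0,0],"delta_pos":[-0.15,0,-0.55],"claw":0.8},{"turn":[0,0,0],"delta_pos":[-0.15,0,-0.55],"claw":0.8},{"turn":[0,0,0],"delta_pos":[-0.15,0,2],"claw":0.8},{"turn":[0,0,0],"delta_pos":[-0.15,0,7],"claw":0.8}]' 30
python3 -m handwheel '[{"turn":[0,0,0],"delta_pos":[0,-1,5],"claw":1},{"turn":[0,0,0.03],"delta_pos":[-1.5,-6,10],"claw":1},{"turn":[0,0,0.06],"delta_pos":[-3.5,-11,15],"claw":1},{"turn":[0,0,0.09],"delta_pos":[-5.5,-16,17],"claw":1},{"turn":[0,0,0.095],"delta_pos":[-7.5,-21,17],"claw":1},{"turn":[0,0,0.095],"delta_pos":[-9.5,-26,17],"claw":1},{"turn":[0,0,0.095],"delta_pos":[-11,-31,17],"claw":1},{"turn":[0,0,0.095],"delta_pos":[-11.8,-34,17],"claw":1}]'
python3 -m handwheel '[{"turn":[0,0,0],"delta_pos":[0,0,0],"claw":1},{"turn":[0,0,0],"delta_pos":[0,0,0],"claw":1},{"turn":[0,0,0],"delta_pos":[0,0,0],"claw":1},{"turn":[0,0,0],"delta_pos":[0,0,0],"claw":1},{"turn":[0,0,0],"delta_pos":[0,0,0],"claw":1},{"turn":[0,0,0],"delta_pos":[0,0,0],"claw":1},{"turn":[0,0,0],"delta_pos":[0,0,0],"claw":1},{"turn":[0,0,0],"delta_pos":[0,0,0],"claw":1}]'
python3 -c "
from h import *
look('w8',['red','blue'])"
```

```text
clock: 26.5
position: [0.519, 0.442, 0.0814]
eef_rot: [179.9, 0.3, 8.7]
force: [1.3, 1.1, 0.6]
gripper_width: 0.8
gripper_force: 0.0
clock: 27.5
position: [0.4013, 0.1012, 0.2536]
eef_rot: [180.0, -0.0, 14.1]
force: [0.4, -0.0, -0.1]
gripper_width: 1.0
gripper_force: 0.0
clock: 28.5
position: [0.4023, 0.103, 0.2532]
eef_rot: [180.0, 0.0, 14.1]
force: [0.6, -0.1, -0.3]
gripper_width: 0.995
gripper_force: 0.0
[402.3 103.  253.2] [179.99   0.    14.14]
red 3004 263 144 z 19.1  [426.3 103.7  92.2  61.9  14.1] [428.5 104.5  87.7  58.9  14.1]
blue 520 13 29 z 3.2 edge [491.2 412.7  50.5  24.7   3.3] [490.2 398.4  48.   23.5   3.3]
```

```bash
python3 -m handwheel '[{"turn":[0,0,0],"delta_pos":[1.5,0.1,-5],"claw":1},{"turn":[0,0,0],"delta_pos":[2.6,0.1,-11],"claw":1},{"turn":[0,0,0],"delta_pos":[2.6,0.1,-17],"claw":1},{"turn":[0,0,0],"delta_pos":[2.6,0.1,-22],"claw":1},{"turn":[0,0,0],"delta_pos":[2.6,0.1,-24.2],"claw":1},{"turn":[0,0,0],"delta_pos":[2.6,0.1,-24.9],"claw":1},{"turn":[0,0,0],"delta_pos":[2.6,0.1,-24.9],"claw":0.8},{"turn":[0,0,0],"delta_pos":[2.6,0.1,-24.9],"claw":0.4}]' 30
python3 -m handwheel '[{"turn":[0,0,0],"delta_pos":[0,0,0],"claw":0.4},{"turn":[0,0,0],"delta_pos":[0,0,0],"claw":0.4},{"turn":[0,0,0],"delta_pos":[0,0,0],"claw":0.4},{"turn":[0,0,0],"delta_pos":[0,0,0.3],"claw":0.4},{"turn":[0,0,0],"delta_pos":[0,0,1],"claw":0.4},{"turn":[0,0,0],"delta_pos":[0,0,4],"claw":0.4},{"turn":[0,0,0],"delta_pos":[0,0,9],"claw":0.4},{"turn":[0,0,0],"delta_pos":[0,0,15],"claw":0.4}]' 30
python3 - <<'E'
from h import *
f=np.load('top0.npz');m={k:f[k] for k in('R','t','fx','fy','cx','cy')};C=cloud(m,f['d'])
P=C[130:240,395:512].reshape(-1,3)
for lo,hi in((.02,.06),(.06,.1),(.1,.15),(.15,.3)):
    q=P[(P[:,2]>lo)&(P[:,2]<hi)]
    if len(q):print(lo,len(q),q.min(0).round(3),q.max(0).round(3))
E
```

```text
clock: 29.55
position: [0.4292, 0.1041, 0.0053]
eef_rot: [180.0, -0.1, 14.1]
force: [0.6, -0.2, 0.5]
gripper_width: 0.829
gripper_force: 0.0
clock: 30.55
position: [0.4274, 0.1039, 0.1555]
eef_rot: [-180.0, 0.1, 14.1]
force: [1.9, 0.0, -0.7]
gripper_width: 0.65
gripper_force: 30.0
0.02 1213 [ 0.346 -0.755  0.02 ] [ 0.494 -0.552  0.06 ]
0.06 1307 [ 0.346 -0.757  0.06 ] [ 0.495 -0.553  0.095]
```

```bash
python3 -m handwheel '[{"turn":[0,0,-0.02],"delta_pos":[0.3,-2,0],"claw":0.4},{"turn":[0,0,-0.06],"delta_pos":[1,-7,0],"claw":0.4},{"turn":[0,0,-0.12],"delta_pos":[1.8,-12.5,0],"claw":0.4},{"turn":[0,0,-0.18],"delta_pos":[2.6,-18,0],"claw":0.4},{"turn":[0,0,-0.24],"delta_pos":[3.4,-23.5,0],"claw":0.4},{"turn":[0,0,-0.3],"delta_pos":[4.2,-29,0],"claw":0.4},{"turn":[0,0,-0.36],"delta_pos":[5,-34.5,0],"claw":0.4},{"turn":[0,0,-0.412],"delta_pos":[5.8,-40,0],"claw":0.4}]' 30
python3 -m handwheel '[{"turn":[0,0,0],"delta_pos":[0.8,-4.5,0],"claw":0.4},{"turn":[0,0,0],"delta_pos":[1.4,-8.5,0],"claw":0.4},{"turn":[0,0,0],"delta_pos":[1.6,-11,0],"claw":0.4},{"turn":[0,0,0],"delta_pos":[1.6,-11.8,-3],"claw":0.4},{"turn":[0,0,0],"delta_pos":[1.6,-11.8,-8],"claw":0.4},{"turn":[0,0,0],"delta_pos":[1.6,-11.8,-12],"claw":0.4},{"turn":[0,0,0],"delta_pos":[1.6,-11.8,-14],"claw":0.4},{"turn":[0,0,0],"delta_pos":[1.6,-11.8,-14],"claw":0.4}]' 30
python3 -c "
from h import *
look('w9',[])"
```

```text
clock: 31.55
position: [0.4861, -0.2977, 0.1545]
eef_rot: [-180.0, 0.0, -9.6]
force: [0.4, -0.0, -1.5]
gripper_width: 0.651
gripper_force: 30.0
clock: 32.55
position: [0.5012, -0.4129, 0.0124]
eef_rot: [-179.9, 0.2, -9.5]
force: [0.7, -0.1, -0.8]
gripper_width: 0.652
gripper_force: 30.0
[ 501.2 -412.9   12.4] [-179.85    0.21   -9.47]
```

View pics/w9.png

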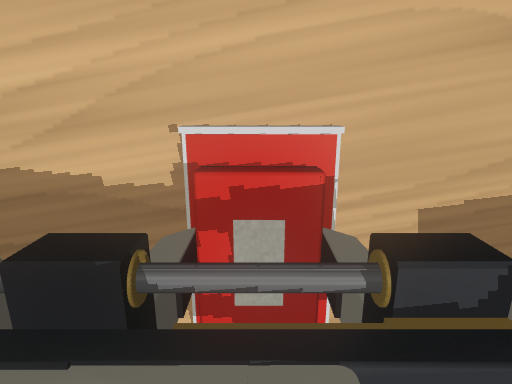

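The red pad is centred (194–326) over its tray (186–338). I lower it, release, back off and check everything.

```bash
python3 -m handwheel '[{"turn":[0,0,0],"delta_pos":[0,0,-0.3],"claw":0.4},{"turn":[0,0,0],"delta_pos":[0,0,-0.6],"claw":0.4},{"turn":[0,0,0],"delta_pos":[0,0,-0.65],"claw":0.4},{"turn":[0,0,0],"delta_pos":[0,0,-0.65],"claw":0.4},{"turn":[0,0,0],"delta_pos":[0,0,-0.65],"claw":0.7},{"turn":[0,0,0],"delta_pos":[0,0,-0.65],"claw":0.8},{"turn":[0,0,0],"delta_pos":[0,0,1],"claw":0.8},{"turn":[0,0,0],"delta_pos":[0,0,6],"claw":0.8}]' 30
python3 -m handwheel '[{"turn":[0,0,0],"delta_pos":[0,0,5],"claw":0.8},{"turn":[0,0,0],"delta_pos":[-2,0,10],"claw":0.8},{"turn":[0,0,0],"delta_pos":[-6,0,14],"claw":0.8},{"turn":[0,0,0],"delta_pos":[-10,0,14],"claw":0.8},{"turn":[0,0,0],"delta_pos":[-14,0,14],"claw":0.8},{"turn":[0,0,0],"delta_pos":[-18,0,14],"claw":0.8},{"turn":[0,0,0],"delta_pos":[-20,0,14],"claw":0.8},{"turn":[0,0,0],"delta_pos":[-20,0,14],"claw":0.8}]'
python3 - <<'E'
from h import *
p,d,m=grab('scene');save('s2f',p);a,d2,m2=grab('top')
for n,q,mm in(('scene',p,m),('top',a,m2)):
    C=cloud(mm,d if n=='scene' else d2)
    for c in('red','blue','green','yellow'):
        for b in blobs(mask(q,c,110,40),250):
            P=C[b]; lo=blobs((b&(C[...,2]<.01)).astype(np.uint8),30); 
            hi=max(blobs((b&(C[...,2]>.015)&(C[...,2]<.03)).astype(np.uint8),30),key=np.sum,default=None)
            if hi is not None: print(n,c,'tray',rect(mm,b,.004),'pad',rect(mm,hi,.024))
c=cv2.resize(a[105:215,95:415],(800,275),interpolation=cv2.INTER_CUBIC)
e=cv2.resize(p[90:330,90:450],(480,320))
o=np.zeros((600,800,3),np.uint8);o[:275]=c;o[275:595,:480]=e;save('fin',o)
E
```

```text
clock: 33.6
position: [0.501, -0.4127, 0.073]
eef_rot: [-179.8, 0.3, -9.5]
force: [0.6, 0.2, 0.2]
gripper_width: 0.797
gripper_force: 0.0
clock: 34.6
position: [0.3018, -0.4143, 0.2151]
eef_rot: [179.9, -0.1, -9.6]
force: [0.8, -0.8, -0.5]
gripper_width: 0.799
gripper_force: 0.0
scene red tray [ 499.  -418.   116.1   84.6   -9.6] pad [ 502.2 -408.8   90.3   66.5  -11.2]
scene blue tray [518.6 443.9 114.5  74.6   8.9] pad [518.8 442.2  91.   61.1   8.9]
scene green tray [ 641.9 -229.   113.1   72.8    1.2] pad [ 642.3 -226.4   61.1   45.1   -0.9]
scene yellow tray [640.   16.6 115.7  75.5 -13.7] pad [641.9  19.2  63.2  45.8 -12.6]
top red tray [ 501.7 -414.3  114.8   76.8   -9.5] pad [ 500.6 -412.3   89.9   61.4   -9.5]
top blue tray [521.2 441.5 114.7  73.8   8.8] pad [517.6 439.4  90.1  61.7   8.9]
top green tray [ 644.  -231.   110.5   70.1   -0. ] pad [ 6.422e+02 -2.291e+02  5.960e+01  3.930e+01 -4.000e-01]
top yellow tray [642.5  15.6 114.5  75.2 -14. ] pad [639.8  16.8  62.3  43.7 -13.9]
```

View pics/fin.png

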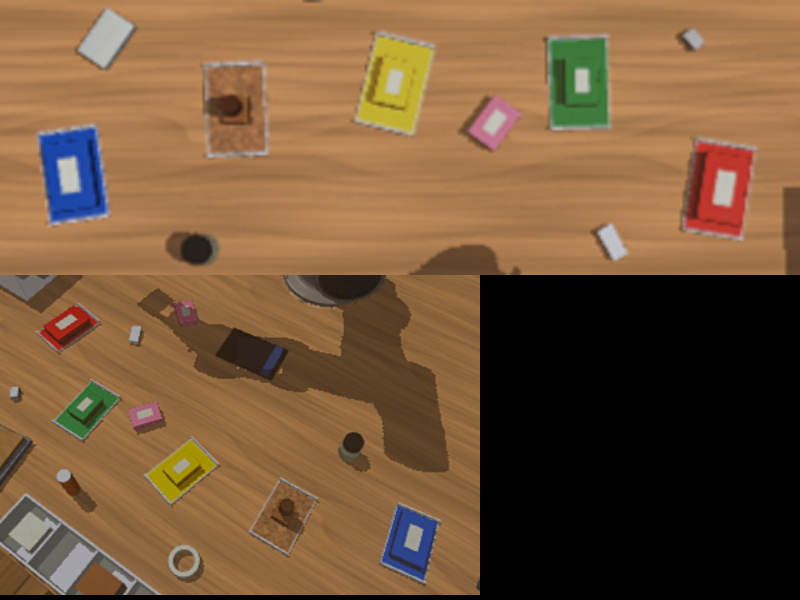

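All four pads lie flat in the middle of their own trays, the measured centres agree to about 4 mm. The stamp stands upright on cork, and the pinks were not touched.

```bash
python3 -c "
from cell import ctrl
print(ctrl.sign_off())"
```

```text
the job is handed in; nothing more can be done
None
```

I handed the job in at about 35 s of the 123 s allowed: all four ink pads lie flat, lid up and lengthwise in the middle of their own trays (centres within about 4 mm in the top view), the stamp stands upright in the middle of the cork tray, and neither pink pad was touched.

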